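Slide the garnish tub under its spring lid

TASK

On the bar counter, press the station's long blue bar down with one fingertip and keep it held so that the spring lid stays open, while the other finger pushes the green garnish tub along its lane under the lid until it stops against the back. Then let go, so that the lid springs fully shut with its lip behind the tub's front panel. Only push the tub, never lift or tip it, and leave everything else on the counter where it stands.

Things in the scene. Friction and masses are not known exactly. Their poses are not given: they have to be found in the camera images.
- station: Fixed steel garnish station. Origin: counter level, middle of the lane's mouth, where the lid begins; +x points into the station along the lane (push direction, roughly away from the robot), +y left, z up. A 6 mm deck carries a lane 70 mm wide from x = -180 mm to the back stop, between 5 mm rails with tops 20 mm above the counter (38 to 40 mm beside the lid). The lid covers x = 0 to 83 mm.
- back_stop (a point): Middle of the face of the station's back stop, at station x = +83 mm, 37 mm above the counter (the stop is 68 mm high). With the tub fully home against it, the tub's origin is at station x = +33 mm, its front panel still outside the lid, and the lid's lip hangs over the tub's neck.
- lid (a joint): Angle (rad) of the clear, blue-edged lid, hinged along the lane's left side (axis along station x at y = +38 mm, height 44 mm): 0 shut and level, 0.8 fully open, right edge rising. A spring shuts it in under a second. The tub passes under above 0.5; 0.6 is comfortable (right edge then about 88 mm above the counter). The press bar is one piece with the lid: pressing it down (3 to 8 N) opens it.
- press_bar (a point): Point on the top of the long blue press bar, on its centre line at station x = -90 mm; lid shut: y = +70 mm, height 52 mm, sloping up to the left 10 degrees. Strip 34 mm wide (16 to 50 mm left of the hinge axis), 4 mm thick, from x = -190 to +35 mm: a fingertip can slide along it. At joint 0.6 it slopes down to the left 24 degrees, centre line 33 mm, right edge 39 mm above the counter.
- lid_lip (a point): Middle of the lower edge of the blue lip hanging from the lid's front edge; moves with the lid. The lip is 32 mm wide (station y = -2 to -34 mm when shut), 4 mm thick (x = 0 to 4 mm) and reaches down to 14 mm above the counter when shut, so it blocks the tub; pushing the tub against it does not open the lid.
- tub: Loose green tub of garnish, 0.14 to 0.3 kg, standing in the lane before the mouth. Origin: centre of its underside, on the deck (6 mm above the counter). 100 mm long along its x, which points along the lane into the station. From the robot's side: upright front panel (x = -50 to -45 mm), low neck 6 mm high (to x = -20 mm), open tub 64 mm wide, 34 mm high (to x = +50 mm).
- tub_panel (a point): Middle of the robot-side face of the tub's front panel, 30 mm above the tub's underside. The panel is 60 mm wide, 60 mm high and 5 mm thick. A light push (1 to 3 N) near its middle slides the tub along the lane without tipping it.
- tumbler: Blue tumbler, 72 mm wide, 85 mm high, to the right of the station; origin at the centre of its base. Leave alone.
- jigger: Small steel jigger, 48 mm wide, 85 mm high, left of the station's rear; origin at the centre of its base. Leave alone.
- shaker: Steel cocktail shaker, 84 mm wide, 190 mm high; origin at the centre of its base. Leave alone.
- syrup: Amber syrup bottle, 64 mm wide, 200 mm high; origin at the centre of its base. Leave alone.
- vase: Green glass vase, 84 mm wide, 170 mm high; origin at the centre of its base. Leave alone.
- sugar_bowl: White bowl, 100 mm wide, 50 mm high; origin at the centre of its base. Leave alone.
- pepper_mill: Dark wooden pepper mill, 54 mm wide, 135 mm high; origin at the centre of its base. Leave alone.
Mind the look-alikes: they are no part of the job. Several things have the shape of the tub; the one meant has the colours described above.

How it is judged:
On the way, in this order (a step that is already met when the one before it is completed fails the run):
1. a finger holds the lid open by its press bar (value of joint lid above 0.4 rad and contact force between the fingers and lid above 0.3 N), for 0.1 s.
2. with the lid still held open, the tub is pushed home against the back stop (x of tub in the frame of station above 0.027 m and value of joint lid above 0.35 rad and contact force between the fingers and lid above 0.3 N), for 0.05 s.
At the end, for the whole second after the job is handed in: The tub stands flat on the deck within 6 mm of the back stop, at rest, and the lid is shut (within 0.05 rad) with its lip behind the tub's front panel (x of tub in the frame of station above 0.027 m and z of tub in the frame of station below 0.01 m and angle between tub's own z axis and vertical below 0.06 rad and linear speed of tub below 0.02 m/s and value of joint lid below 0.05 rad); the robot touches nothing.
It fails at once if the tub is lifted off the deck (more than 8 mm) (z of tub in the frame of station above 0.014 m).
It fails at once if the tub is tipped (more than 0.2 rad) (angle between tub's own z axis and vertical above 0.2 rad).
It fails at once if something else on the counter is moved (more than 20 mm) (distance of any of tumbler, jigger, shaker, syrup, vase, sugar_bowl, pepper_mill from where it was at the start of the episode above 0.02 m).
It also fails if it takes over 43 s, if anything falls off the work surface, if the arm or the gripper's body presses on something with over 40 N, if the wrist force passes 120 N, or if a joint passes its speed limit or range.

ROBOT

A 7-joint arm with a two-finger parallel gripper is mounted at the origin on the work surface. World frame = base frame: x ahead of the robot, y to its left, z up, the work surface at z = 0. Lengths are in m, angles in rad, forces in N, time in s.
With the tool pointing down it reaches from about 0.425 to 0.95 m from the base axis. Payload 4.7 kg.
Tool frame: the origin (TCP) lies midway between the tips of the shut fingers; the grasp point (between the pads) lies 19 mm behind it; z points along the fingers, y is the line along which they close (so a half turn about z gives the same grasp; the last joint's range is limited). The gripper opens to 85 mm and grips with 20 to 120 N. Pads are 22 mm wide; open, the fingers measure 114 mm over their backs; the gripper's body (76 mm by 85 mm) begins 54 mm behind the grasp point. The pads swing forward as they close: fully open they stand 13 mm farther back than shut.
Start: joints at [-1.201, 0.469, -0.049, 1.532, 0.024, 1.141, -0.082], TCP at [0.262, 0.622, 0.231] pointing down, gripper open.
Joint ranges: [-2.59, 2.59], [-0.33, 1.99], [-1.39, 1.29], [0.1, 2.45], [-1.04, 4.18], [0.21, 1.99], [-2.66, 2.66]. Speed limits (rad/s): [2.57, 2.57, 3.14, 3.14, 3.14, 3.14, 3.14].

INTERFACE

Orientations are given as a unit quaternion [x, y, z, w].
In Python, from cell import env gives the robot as it stands.
- The arm moves only by the tool drive_tool, never from a script. Its argument "series" is a list of rows, each an object of numbers: "tx", "ty", "tz": the shift along the tool's x, y, z in cm; "twist": the turn about the tool's z in rad. In form: [{"tx": .., "ty": .., "tz": .., "twist": ..}, ...]. A call has 1 to 20 rows; each row is the pose to reach, as a shift and turn from the pose commanded when the call began, along the tool's axes at that moment; what a row does not reach only later rows make up. A row lasts 1/8 s, in which the tool goes at most 62.5 mm and 10.7 degrees, less where a joint would pass 70% of its speed; a pose out of reach is approached as far as the arm can. A call with a gripper value outside its range is refused whole. "gripper" is the closure, from -1 (fully open) to 1 (shut), set as the call begins (left out, the last holds). The fingers move at their own pace and stop on an object; "force" is the grip in N (left out, the last holds). Time passes only in rows, so rows that repeat a pose let the fingers close. It gives the time, the measured TCP pose, the force, the opening and the grip force at its end, in the units of the state.
- env.sense(): the state, without advancing time (a new reading comes with each control period).
- env.grab_frame(name): name is "scene" or "top" or "wrist"; returns the picture (420x560x3 uint8, red, green, blue); there is no depth.
- env.calibration(name): a dict with "camera_matrix" (3x3 intrinsics, pixels), "eye" and "rotation" of the camera in the world; the wrist camera has in their place "mount" (4x4, takes a point from camera to tool coordinates, whose origin is the TCP and whose axes are the flange's). Camera axes: x right, y up, looking along -z (the intrinsics and any distortion apply to the point x, -y, -z); pixel columns grow to the right and rows downward; lengths in m; the calibration is good to about 2 mm. A picture is of the moment at which its call begins: read the wrist's pose just before it. calibration takes no time and is no camera call.
- env.finish_job(): hands the job in; it is judged then, once.
The state is a dict: "clock": time; "qpos": joint angles; "qd": joint speeds; "joint_efforts": joint torques, N m; "tcp_pos": TCP position; "tool_rot": TCP orientation; "wrist_force": force on the tool from outside, world axes, zero at the start; "wrist_torque": the same for the moment, N m; "opening": opening from 0.0 (shut) to 1.0 (fully open); "grip_force": force on a finger pad.
Only numpy, scipy, OpenCV 4.12 (cv2) and the standard library are available. Lean on these libraries where they do the work, as an engineer would, in place of code of your own. Each camera call takes 0.05 s, during which the arm holds its last target. There are 200 camera calls.

## Working session

There is one attempt and no reset: what is moved stays moved. The work goes in short steps, Python scripts to look and compute and a tool call to move; the robot and the scene stay as the last step left them, time stands still between calls to the robot, and variables do not carry over. Pictures are saved under pics/ and viewed, at most 10 in all, crops included, and the job is handed in when it is done.

Besides the shell and the picture viewer there is one more tool, called after "Emit:" by a JSON object that holds its "api" and its "payload", one argument or row to a line. drive_tool: Moves the arm, as the interface text tells. Its arguments: {"type":"object","properties":{"series":{"type":"array","items":{"type":"object","properties":{"tx":{"type":"number"},"ty":{"type":"number"},"tz":{"type":"number"},"twist":{"type":"number"}}}},"gripper":{"type":"number"},"force":{"type":"number"}},"required":["series"]}

```bash
mkdir -p pics; cat > h.py <<'E'
import numpy as np, cv2
from cell import env
def save(n,im): cv2.imwrite('pics/'+n+'.png',im[:,:,::-1])
def ray(cal,u,v,pose=None):
    K=np.array(cal['camera_matrix']); d=np.linalg.inv(K)@[u,v,1]; d=np.array([d[0],-d[1],-d[2]])
    return np.array(cal['eye']),np.array(cal['rotation'])@d
def plane(cal,u,v,z):
    e,d=ray(cal,u,v); return e+d*(z-e[2])/d[2]
def proj(cal,p):
    c=np.array(cal['rotation']).T@(np.array(p)-cal['eye']); K=np.array(cal['camera_matrix'])
    q=K@[c[0],-c[1],-c[2]]; return q[:2]/q[2]
E
python3 - <<'E'
from h import *
s=env.sense(); print(s['clock'],s['tcp_pos'],s['tool_rot'],s['opening'])
for n in('scene','top'):
    im=env.grab_frame(n); save(n,im); np.save('pics/'+n+'.npy',im); print(env.calibration(n))
E
```

```text
0.0 [0.26190979 0.62149684 0.23027187] [ 1.98078747e-01  9.80185635e-01 -9.53998883e-04 -1.41722911e-04] 0.9987883352203608
{'camera_matrix': array([[530.94759942,   0.        , 284.67512541],
       [  0.        , 530.94759942, 201.39704495],
       [  0.        ,   0.        ,   1.        ]]), 'eye': array([1.53477558, 0.23397723, 1.07655873]), 'rotation': array([0.23140615, 0.30189243, 0.71773653, 0.58323788])}
{'camera_matrix': array([[522.25938433,   0.        , 285.10367944],
       [  0.        , 522.25938433, 215.97810718],
       [  0.        ,   0.        ,   1.        ]]), 'eye': array([0.28356154, 0.01759218, 1.63875891]), 'rotation': array([ 0.06122738, -0.06823487, -0.69936462,  0.7088613 ])}
```

```bash
sed -i 's/^from cell import env/from cell import env\nfrom scipy.spatial.transform import Rotation as R/; s/np.array(cal\[.rotation.\])/R.from_quat(cal["rotation"]).as_matrix()/' h.py; cat h.py | head -8
```

```text
import numpy as np, cv2
from cell import env
from scipy.spatial.transform import Rotation as R
def save(n,im): cv2.imwrite('pics/'+n+'.png',im[:,:,::-1])
def ray(cal,u,v,pose=None):
    K=np.array(cal['camera_matrix']); d=np.linalg.inv(K)@[u,v,1]; d=np.array([d[0],-d[1],-d[2]])
    return np.array(cal['eye']),R.from_quat(cal["rotation"]).as_matrix()@d
def plane(cal,u,v,z):
```

View pics/scene.png

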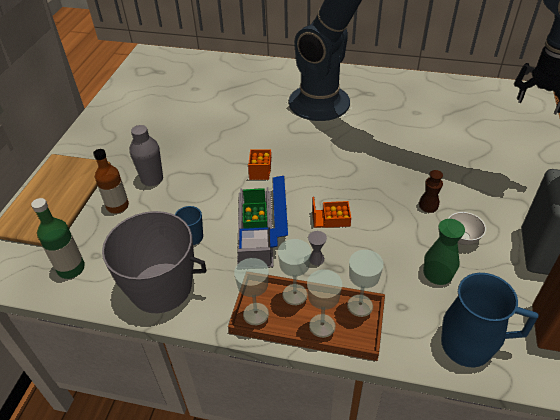

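View pics/top.png

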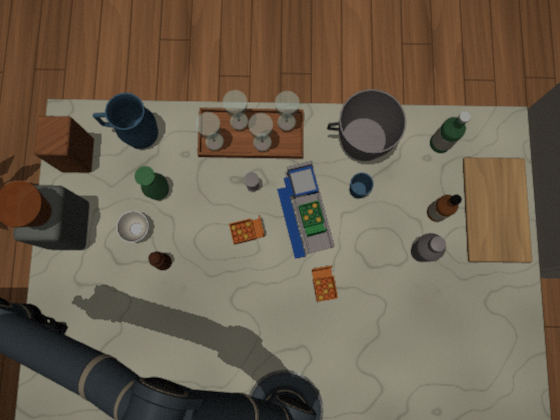

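Scene and top views: the station is at about (300,205) in the top view, with its blue bar on the left and the lid towards the image top. The tub-shaped things in the top view are orange (247,230), orange (324,285) and green (312,215). The green one stands in the lane, so it fits. I'll confirm it in a crop.

```bash
python3 - <<'E'
from h import *
t=np.load('pics/top.npy'); s=np.load('pics/scene.npy')
a=cv2.resize(t[155:265,270:345],None,fx=5,fy=5,interpolation=cv2.INTER_CUBIC)
b=cv2.resize(s[170:280,225:300],None,fx=5,fy=5,interpolation=cv2.INTER_CUBIC)
save('crop',np.hstack([a,b]))
ct,cs=env.calibration('top'),env.calibration('scene')
for n,im,c in(('top',t,ct),('scene',s,cs)):
    h=cv2.cvtColor(im,cv2.COLOR_RGB2HSV)
    for nm,lo,hi in(('blue',(105,150,60),(125,255,255)),('green',(50,130,40),(85,255,255))):
        m=cv2.inRange(h,lo,hi); m2=np.zeros_like(m)
        x=(270,155,345,265) if n=='top' else (225,170,300,280)
        m2[x[1]:x[3],x[0]:x[2]]=m[x[1]:x[3],x[0]:x[2]]
        cn=sorted(cv2.findContours(m2,0,1)[0],key=cv2.contourArea)[-2:]
        for k in cn:
            print(n,nm,cv2.contourArea(k),cv2.approxPolyDP(k,2,True)[:,0].tolist(),cv2.minAreaRect(k))
E
```

```text
top blue 19.5 [[311, 167], [289, 172]] ((299.8846435546875, 168.923095703125), (2.5495095252990723, 22.553356170654297), 78.69007110595703)
top blue 673.0 [[288, 177], [285, 178], [286, 187], [278, 191], [297, 257], [304, 254], [289, 195], [293, 194]] ((291.6764831542969, 217.20591735839844), (79.79421997070312, 13.824529647827148), 75.96376037597656)
top green 1.0 [[307, 209], [305, 210]] ((306.0, 209.5), (0.7071067094802856, 2.1213202476501465), 45.0)
top green 235.0 [[317, 201], [315, 202], [319, 210], [313, 212], [313, 217], [315, 218], [315, 212], [319, 213], [322, 220], [318, 223], [312, 223], [311, 218], [311, 222], [306, 225], [302, 218], [301, 207], [311, 203], [299, 206], [307, 235], [325, 229], [322, 227], [323, 220]] ((312.0999755859375, 218.20001220703125), (31.31096839904785, 20.084627151489258), 74.74488067626953)
scene blue 45.0 [[239, 248], [242, 230], [268, 228], [240, 229]] ((249.17568969726562, 231.94593811035156), (15.460935592651367, 35.2230339050293), 54.462318420410156)
scene blue 754.5 [[283, 176], [273, 178], [275, 227], [270, 229], [270, 246], [277, 245], [277, 236], [287, 234]] ((278.5, 211.0), (70.0, 17.0), 90.0)
scene green 816.0 [[243, 190], [244, 227], [266, 226], [263, 189]] ((254.5, 208.0), (38.0, 23.0), 90.0)
```

View pics/crop.png

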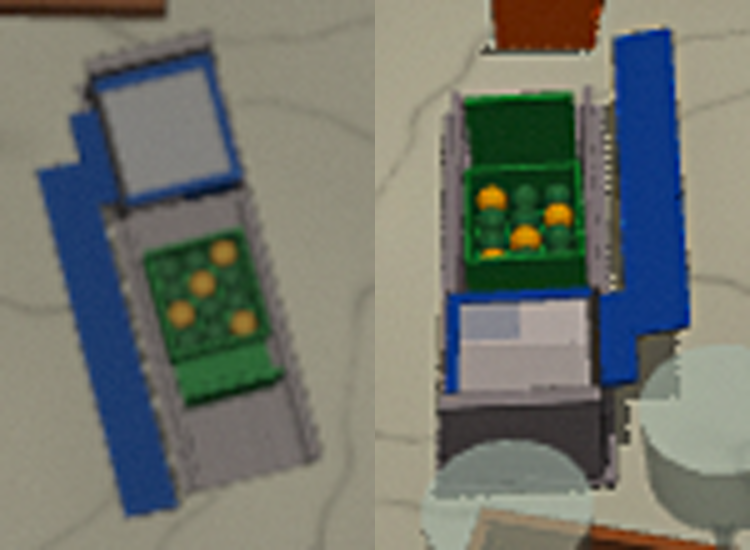

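The crop shows the green tub with green panel facing the robot, in the grey lane, with the blue bar on its left; the orange ones sit off the station. Now I'll fit the station pose from the known corner points.

```bash
python3 - <<'E'
from h import *
from scipy.optimize import least_squares
ct,cs=env.calibration('top'),env.calibration('scene')
T=lambda x,y:(270+x/5-.4,155+y/5-.4)
S=lambda x,y:(225+(x-375)/5-.4,170+y/5-.4)
obs=[(ct,T(38,172),(35,87,55)),(ct,T(127,516),(-190,87,55)),(ct,T(178,505),(-190,54,49)),(ct,T(188,492),(-180,40,20)),(ct,T(322,458),(-180,-40,20)),
(cs,S(613,36),(-190,54,49)),(cs,S(668,28),(-190,87,55)),(cs,S(690,328),(35,87,55))]
def loc(p,q): c,s=np.cos(p[2]),np.sin(p[2]); q=np.array(q)/1e3; return [p[0]+c*q[0]-s*q[1],p[1]+s*q[0]+c*q[1],q[2]]
for sub in (obs,obs[:5],obs[5:]):
    f=lambda p:np.concatenate([proj(c,loc(p,q))-px for c,px,q in sub])
    r=least_squares(f,[.6,0,0]); print(r.x.round(4),np.degrees(r.x[2]).round(2),r.fun.round(1))
    p=r.x
    # tub panel top edge: top view crop (185,403)..(282,378) outer = z 66mm
    for c,px,z in((ct,T(187,404),.066),(ct,T(283,377),.066),(cs,S(465,98),.066),(cs,S(572,93),.066)):
        w=plane(c,*px,z)[:2]-p[:2]; cc,ss=np.cos(p[2]),np.sin(p[2]); print((np.array([cc*w[0]+ss*w[1],-ss*w[0]+cc*w[1]])*1e3).round(1))
E
```

```text
[ 0.6536 -0.0625  0.2599] 14.89 [-0.4 -0.8 -0.3  0.3 -0.1  0.1  1.  -0.5 -1.   0.  -0.3  0.1  0.2 -0.4
 -0.3 -0.9]
[-133.1   34.2]
[-131.3  -26.8]
[-127.1  -27.7]
[-127.1   31.1]
[ 0.653  -0.063   0.2592] 14.85 [-0.2 -0.7 -0.1  0.5  0.1  0.3  1.2 -0.3 -0.9  0.3]
[-132.4   34.5]
[-130.5  -26.6]
[-126.3  -27.4]
[-126.4   31.4]
[ 0.6553 -0.0615  0.2617] 14.99 [-0.2  0.5  0.3  0.  -0.1 -0.4]
[-134.9   33.9]
[-133.2  -27.1]
[-129.  -28.]
[-129.    30.8]
```

Emit:
{"api": "drive_tool", "payload": {
  "series": [
    {"tx":-48.6,"ty":-54.2,"tz":6,"twist":-0.658},
    {"tx":-48.6,"ty":-54.2,"tz":6,"twist":-0.658},
    {"tx":-48.6,"ty":-54.2,"tz":6,"twist":-0.658},
    {"tx":-48.6,"ty":-54.2,"tz":6,"twist":-0.658},
    {"tx":-48.6,"ty":-54.2,"tz":6,"twist":-0.658},
    {"tx":-48.6,"ty":-54.2,"tz":6,"twist":-0.658},
    {"tx":-48.6,"ty":-54.2,"tz":6,"twist":-0.658},
    {"tx":-48.6,"ty":-54.2,"tz":6,"twist":-0.658},
    {"tx":-48.6,"ty":-54.2,"tz":6,"twist":-0.658},
    {"tx":-48.6,"ty":-54.2,"tz":6,"twist":-0.658},
    {"tx":-48.6,"ty":-54.2,"tz":6,"twist":-0.658},
    {"tx":-48.6,"ty":-54.2,"tz":6,"twist":-0.658},
    {"tx":-48.6,"ty":-54.2,"tz":6,"twist":-0.658},
    {"tx":-48.6,"ty":-54.2,"tz":6,"twist":-0.658},
    {"tx":-48.6,"ty":-54.2,"tz":6,"twist":-0.658},
    {"tx":-48.6,"ty":-54.2,"tz":6,"twist":-0.658},
    {"tx":-48.6,"ty":-54.2,"tz":6,"twist":-0.658},
    {"tx":-48.6,"ty":-54.2,"tz":6,"twist":-0.658}
  ],
  "gripper": -0.27,
  "force": 60
}}

```text
clock: 2.35
tcp_pos: [0.4995, -0.0658, 0.1714]
tool_rot: [-0.13, 0.992, 0.0, 0.0]
wrist_force: [0.2, 0.6, -0.3]
opening: 0.636
grip_force: 0.0
```

```bash
cat >> h.py <<'E'
def wcal():
    s=env.sense(); c=dict(env.calibration('wrist')); M=np.array(c['mount']); Rt=R.from_quat(s['tool_rot']).as_matrix()
    c['eye']=np.array(s['tcp_pos'])+Rt@M[:3,3]; c['rotation']=R.from_matrix(Rt@M[:3,:3]).as_quat(); return c
P=np.array([.6536,-.0625,.2599])
def tow(q,p=P): c,s=np.cos(p[2]),np.sin(p[2]); q=np.array(q)/1e3; return np.array([p[0]+c*q[0]-s*q[1],p[1]+s*q[0]+c*q[1],q[2]])
def tos(w,p=P): c,s=np.cos(p[2]),np.sin(p[2]); d=np.array(w[:2])-p[:2]; return (np.array([c*d[0]+s*d[1],-s*d[0]+c*d[1]])*1e3).round(1)
E
python3 - <<'E'
from h import *
c=wcal(); im=env.grab_frame('wrist'); np.save('pics/w1.npy',im); np.save('pics/w1cal.npy',c,allow_pickle=True); im=im.copy()
print(c['camera_matrix'],c['eye'],R.from_quat(c['rotation']).as_matrix().round(2),tos(env.sense()['tcp_pos']))
for q in[(-190,87,55),(-190,54,49),(35,87,55),(-180,40,20),(-180,-40,20),(-129,31,66),(-129,-29,66),(0,-36,44)]:
    u=proj(c,tow(q)); print(q,u.round()); cv2.circle(im,tuple(int(t) for t in u),3,(255,0,255),1)
save('w1',im)
E
```

```text
[[329.21692011   0.         280.37001779]
 [  0.         329.21692011 206.12505096]
 [  0.           0.           1.        ]] [ 0.43382353 -0.08301693  0.31442121] [[-0.26 -0.93 -0.26]
 [ 0.97 -0.25 -0.07]
 [ 0.   -0.27  0.96]] [-149.8   36.3]
(-190, 87, 55) [345. 152.]
(-190, 54, 49) [302. 151.]
(35, 87, 55) [333. 387.]
(-180, 40, 20) [284. 159.]
(-180, -40, 20) [194. 159.]
(-129, 31, 66) [273. 230.]
(-129, -29, 66) [198. 230.]
(0, -36, 44) [205. 348.]
```

View pics/w1.png

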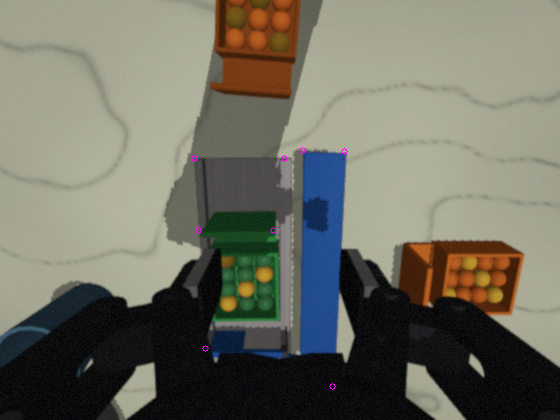

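```bash
python3 - <<'E'
from h import *
c=np.load('pics/w1cal.npy',allow_pickle=True).item(); im=np.load('pics/w1.npy')
for col in(225,240,262): print([ (r,im[r,col].tolist()) for r in range(208,258,2)])
for r in(213,236,239,242):
    for z in(.006,.066):print(r,z,tos(plane(c,201,r,z)),tos(plane(c,278,r,z)))
E
```

```text
[(208, [79, 76, 75]), (210, [77, 76, 73]), (212, [33, 54, 36]), (214, [18, 48, 24]), (216, [15, 52, 22]), (218, [26, 54, 27]), (220, [18, 50, 23]), (222, [17, 52, 23]), (224, [25, 56, 30]), (226, [12, 50, 23]), (228, [17, 49, 22]), (230, [17, 52, 22]), (232, [24, 67, 31]), (234, [28, 75, 38]), (236, [21, 69, 32]), (238, [21, 74, 32]), (240, [23, 72, 34]), (242, [22, 60, 29]), (244, [6, 45, 15]), (246, [17, 52, 27]), (248, [16, 48, 23]), (250, [11, 49, 23]), (252, [18, 52, 26]), (254, [27, 72, 34]), (256, [67, 76, 29])]
[(208, [79, 77, 76]), (210, [68, 70, 67]), (212, [30, 54, 37]), (214, [14, 51, 23]), (216, [18, 49, 23]), (218, [15, 49, 20]), (220, [18, 50, 23]), (222, [13, 50, 24]), (224, [19, 51, 27]), (226, [15, 46, 18]), (228, [17, 51, 25]), (230, [14, 51, 22]), (232, [23, 69, 31]), (234, [28, 75, 37]), (236, [23, 70, 34]), (238, [19, 70, 29]), (240, [26, 74, 36]), (242, [17, 59, 25]), (244, [17, 51, 26]), (246, [15, 48, 21]), (248, [10, 46, 17]), (250, [7, 50, 20]), (252, [20, 54, 29]), (254, [25, 72, 33]), (256, [26, 78, 37])]
[(208, [74, 73, 73]), (210, [66, 71, 64]), (212, [25, 54, 29]), (214, [14, 51, 26]), (216, [14, 49, 22]), (218, [16, 50, 23]), (220, [8, 47, 18]), (222, [16, 51, 25]), (224, [12, 49, 24]), (226, [16, 50, 24]), (228, [19, 50, 27]), (230, [24, 57, 30]), (232, [26, 73, 36]), (234, [24, 74, 35]), (236, [26, 72, 35]), (238, [20, 73, 34]), (240, [27, 74, 38]), (242, [24, 60, 32]), (244, [10, 49, 23]), (246, [18, 50, 26]), (248, [18, 51, 26]), (250, [11, 51, 25]), (252, [22, 57, 28]), (254, [20, 73, 33]), (256, [42, 92, 54])]
213 0.006 [-125.4  -41. ] [-125.4   34.3]
213 0.066 [-143.4  -25.9] [-143.3   34.8]
236 0.006 [-101.5  -42.5] [-101.4   34.3]
236 0.066 [-124.1  -27.1] [-124.1   34.7]
239 0.006 [-98.3 -42.7] [-98.3  34.3]
239 0.066 [-121.5  -27.3] [-121.5   34.7]
242 0.006 [-95.1 -42.9] [-95.   34.2]
242 0.066 [-118.9  -27.4] [-118.9   34.7]
```

```bash
python3 - <<'E'
from h import *
im=np.load('pics/w1.npy')
save('w1c',cv2.resize(im[140:360,170:370],None,fx=2.7,fy=2.7,interpolation=cv2.INTER_CUBIC))
E
```

```text
(no output)
```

View pics/w1c.png

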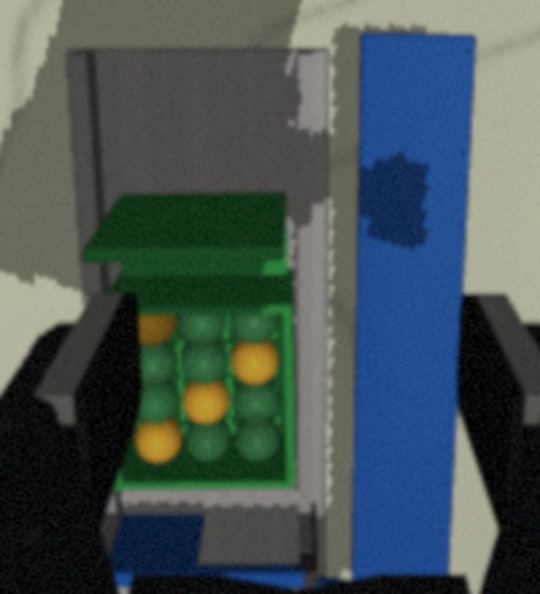

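The tub's panel face is at station x≈-128 mm, centred at y≈+3 mm; TCP is at (-150, +36), so the fingers sit over the bar and behind the panel. Descending.

Emit:
{"api": "drive_tool", "payload": {
  "series": [
    {"tz":5},
    {"tz":9},
    {"tz":11},
    {"tz":11.5},
    {"tz":11.5},
    {"tz":11.5}
  ]
}}

```text
invalid input at $.series[0]: expected keys tx, ty, tz, twist
```

Emit:
{"api": "drive_tool", "payload": {
  "series": [
    {"tz":0.5},
    {"tz":1},
    {"tz":1.4},
    {"tz":1.4}
  ]
}}

```text
invalid input at $.series[0]: expected keys tx, ty, tz, twist
```

Emit:
{"api": "drive_tool", "payload": {
  "series": [
    {"tx":0,"ty":0,"twist":0,"tz":5},
    {"tx":0,"ty":0,"twist":0,"tz":9},
    {"tx":0,"ty":0,"twist":0,"tz":11},
    {"tx":0,"ty":0,"twist":0,"tz":11.5},
    {"tx":0,"ty":0,"twist":0,"tz":11.5},
    {"tx":0,"ty":0,"twist":0,"tz":11.5}
  ]
}}

```text
clock: 3.15
tcp_pos: [0.5003, -0.0662, 0.0573]
tool_rot: [-0.129, 0.992, -0.0, 0.001]
wrist_force: [-0.2, -0.7, -0.2]
opening: 0.637
grip_force: 0.0
```

Emit:
{"api": "drive_tool", "payload": {
  "series": [
    {"tx":0,"ty":0,"twist":0,"tz":0.5},
    {"tx":0,"ty":0,"twist":0,"tz":1},
    {"tx":0,"ty":0,"twist":0,"tz":1.4},
    {"tx":0,"ty":0,"twist":0,"tz":1.4}
  ]
}}

```text
clock: 3.65
tcp_pos: [0.4996, -0.0655, 0.0421]
tool_rot: [-0.129, 0.992, 0.0, -0.0]
wrist_force: [-0.9, 1.8, 3.0]
opening: 0.64
grip_force: 1.4
```

Emit:
{"api": "drive_tool", "payload": {
  "series": [
    {"tx":0,"ty":0,"twist":0,"tz":0.4},
    {"tx":0,"ty":0,"twist":0,"tz":0.8},
    {"tx":0,"ty":0,"twist":0,"tz":1.2},
    {"tx":0,"ty":0,"twist":0,"tz":1.2}
  ]
}}

```text
clock: 4.15
tcp_pos: [0.4999, -0.0669, 0.0302]
tool_rot: [-0.129, 0.992, -0.0, 0.0]
wrist_force: [1.1, -1.0, 5.6]
opening: 0.635
grip_force: 2.0
```

```bash
python3 - <<'E'
from h import *
s=env.grab_frame('scene'); w=env.grab_frame('wrist')
a=cv2.resize(s[160:290,200:310],(500,590),interpolation=cv2.INTER_CUBIC)
b=cv2.resize(w[140:420,140:420],(300,300)); b=cv2.copyMakeBorder(b,0,290,0,0,0)
save('press',np.hstack([a,b]))
E
```

```text
(no output)
```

View pics/press.png

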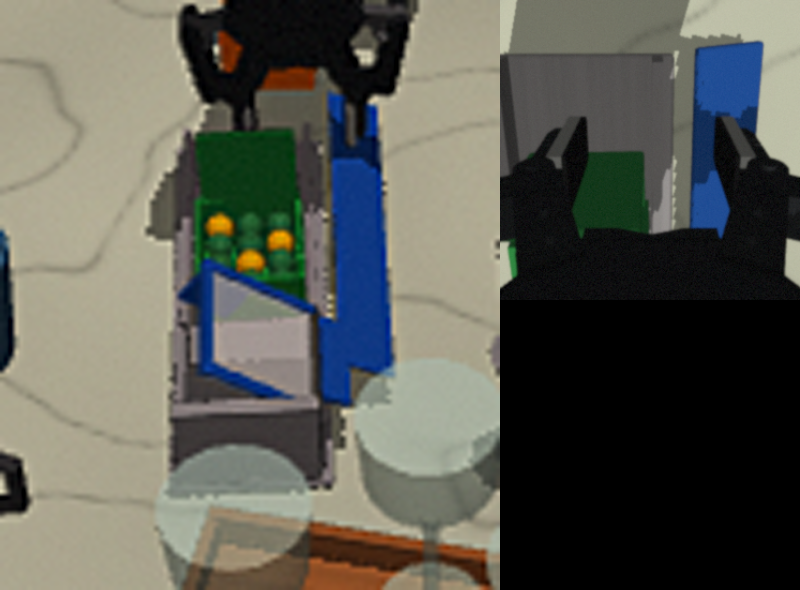

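The lid is open, with the lid's raised front corner at crop (207,262), one fingertip on the bar and the other behind the panel. Next, the angle.

```bash
python3 - <<'E'
from h import *
c=env.calibration('scene')
for t in(0,.3,.4,.5,.6,.7,.8): print(t,[proj(c,tow((x,38-74*np.cos(t),44+74*np.sin(t)))).round(1) for x in(0,83)])
print([(200+u*.22,160+v*130/590) for u,v in((207,262),(207,368))])
s=env.sense(); print(tos(s['tcp_pos']),s['tcp_pos'][2])
E
```

```text
0 [array([239.6, 229.2]), array([239.1, 254. ])]
0.3 [array([240.2, 223.5]), array([239.7, 248.3])]
0.4 [array([240.9, 221.6]), array([240.5, 246.5])]
0.5 [array([242. , 219.8]), array([241.6, 244.7])]
0.6 [array([243.3, 218.1]), array([243. , 242.9])]
0.7 [array([244.9, 216.4]), array([244.6, 241.3])]
0.8 [array([246.7, 214.8]), array([246.6, 239.7])]
[(245.54, 217.72881355932202), (245.54, 241.08474576271186)]
[-149.6   35.4] 0.030419308643288817
```

Emit:
{"api": "drive_tool", "payload": {
  "series": [
    {"tx":-0.6,"ty":0,"twist":0,"tz":0},
    {"tx":-1.2,"ty":0,"twist":0,"tz":0},
    {"tx":-1.8,"ty":0,"twist":0,"tz":0},
    {"tx":-2.4,"ty":0,"twist":0,"tz":0},
    {"tx":-3.0,"ty":0,"twist":0,"tz":0},
    {"tx":-3.6,"ty":0,"twist":0,"tz":0},
    {"tx":-4.2,"ty":0,"twist":0,"tz":0},
    {"tx":-4.8,"ty":0,"twist":0,"tz":0},
    {"tx":-5.4,"ty":0,"twist":0,"tz":0},
    {"tx":-6.0,"ty":0,"twist":0,"tz":0},
    {"tx":-6.0,"ty":0,"twist":0,"tz":0}
  ]
}}

```text
clock: 5.62
tcp_pos: [0.5589, -0.0503, 0.0306]
tool_rot: [-0.129, 0.992, -0.0, 0.001]
wrist_force: [-2.1, 1.9, 3.4]
opening: 0.632
grip_force: 2.1
```

```bash
python3 - <<'E'
from h import *
s=env.grab_frame('scene'); w=env.grab_frame('wrist')
a=cv2.resize(s[160:290,200:310],(500,590),interpolation=cv2.INTER_CUBIC)
b=cv2.resize(w[140:420,140:420],(300,300)); b=cv2.copyMakeBorder(b,0,290,0,0,0)
save('mid',np.hstack([a,b])); s=env.sense(); print(tos(s['tcp_pos']))
E
```

```text
[-88.5  36.1]
```

View pics/mid.png

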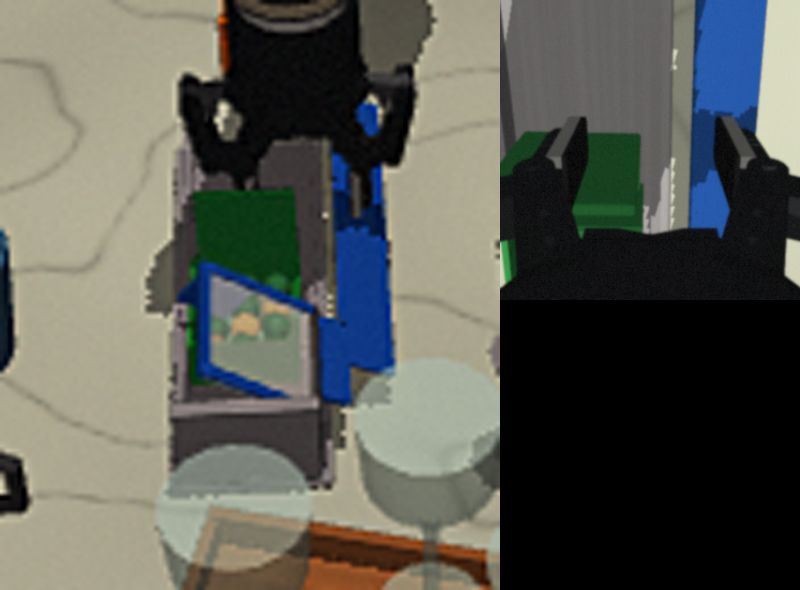

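The tub's front is under the open lid and it stands flat and straight; continuing.

Emit:
{"api": "drive_tool", "payload": {
  "series": [
    {"tx":-0.6,"ty":0,"twist":0,"tz":0},
    {"tx":-1.2,"ty":0,"twist":0,"tz":0},
    {"tx":-1.8,"ty":0,"twist":0,"tz":0},
    {"tx":-2.4,"ty":0,"twist":0,"tz":0},
    {"tx":-3.0,"ty":0,"twist":0,"tz":0},
    {"tx":-3.6,"ty":0,"twist":0,"tz":0},
    {"tx":-4.2,"ty":0,"twist":0,"tz":0},
    {"tx":-4.7,"ty":0,"twist":0,"tz":0},
    {"tx":-5.1,"ty":0,"twist":0,"tz":0},
    {"tx":-5.4,"ty":0,"twist":0,"tz":0},
    {"tx":-5.4,"ty":0,"twist":0,"tz":0}
  ]
}}

```text
clock: 7.1
tcp_pos: [0.6101, -0.0368, 0.0303]
tool_rot: [-0.129, 0.992, -0.0, 0.0]
wrist_force: [-3.8, 0.4, 4.0]
opening: 0.633
grip_force: 2.2
```

Emit:
{"api": "drive_tool", "payload": {
  "series": [
    {"tx":-0.15,"ty":0,"twist":0,"tz":0},
    {"tx":-0.3,"ty":0,"twist":0,"tz":0},
    {"tx":-0.3,"ty":0,"twist":0,"tz":0}
  ]
}}

```text
clock: 7.48
tcp_pos: [0.6125, -0.0362, 0.0303]
tool_rot: [-0.129, 0.992, 0.0, -0.0]
wrist_force: [-4.5, -0.1, 3.7]
opening: 0.637
grip_force: 2.6
```

Emit:
{"api": "drive_tool", "payload": {
  "series": [
    {"tx":-0.15,"ty":0,"twist":0,"tz":0},
    {"tx":-0.3,"ty":0,"twist":0,"tz":0},
    {"tx":-0.3,"ty":0,"twist":0,"tz":0}
  ]
}}

```text
clock: 7.85
tcp_pos: [0.6157, -0.0353, 0.0303]
tool_rot: [-0.129, 0.992, 0.0, 0.0]
wrist_force: [-4.1, 1.6, 4.2]
opening: 0.636
grip_force: 2.6
```

Emit:
{"api": "drive_tool", "payload": {
  "series": [
    {"tx":-0.15,"ty":0,"twist":0,"tz":0},
    {"tx":-0.3,"ty":0,"twist":0,"tz":0},
    {"tx":-0.3,"ty":0,"twist":0,"tz":0}
  ]
}}

```text
clock: 8.22
tcp_pos: [0.6178, -0.0348, 0.0303]
tool_rot: [-0.129, 0.992, 0.0, -0.001]
wrist_force: [-6.5, 0.7, 5.0]
opening: 0.634
grip_force: 3.9
```

Emit:
{"api": "drive_tool", "payload": {
  "series": [
    {"tx":-0.15,"ty":0,"twist":0,"tz":0},
    {"tx":-0.25,"ty":0,"twist":0,"tz":0},
    {"tx":-0.25,"ty":0,"twist":0,"tz":0}
  ]
}}

```text
clock: 8.6
tcp_pos: [0.6178, -0.0349, 0.0299]
tool_rot: [-0.128, 0.992, 0.0, -0.003]
wrist_force: [-11.4, -0.3, 9.5]
opening: 0.631
grip_force: 6.1
```

```bash
python3 - <<'E'
from h import *
s=env.grab_frame('scene'); w=env.grab_frame('wrist')
a=cv2.resize(s[160:290,200:310],(500,590),interpolation=cv2.INTER_CUBIC)
b=cv2.resize(w[140:420,140:420],(300,300)); b=cv2.copyMakeBorder(b,0,290,0,0,0)
save('end',np.hstack([a,b])); s=env.sense(); print(tos(s['tcp_pos']),s['wrist_force'])
E
```

```text
[-27.5  35.8] [-11.13807841  -0.51988158   8.68992126]
```

View pics/end.png

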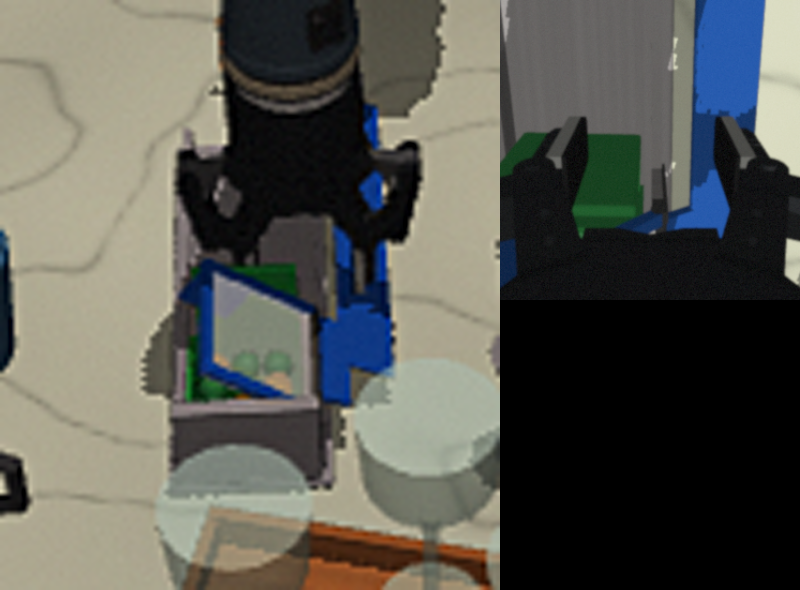

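The tub is stopped against the back (no motion while force rose), with the lid still open. Back off a little, then rise.

Emit:
{"api": "drive_tool", "payload": {
  "series": [
    {"tx":0.2,"ty":0,"twist":0,"tz":0},
    {"tx":0.5,"ty":0,"twist":0,"tz":0},
    {"tx":1.0,"ty":0,"twist":0,"tz":0},
    {"tx":1.2,"ty":0,"twist":0,"tz":0},
    {"tx":1.2,"ty":0,"twist":0,"tz":-0.7},
    {"tx":1.2,"ty":0,"twist":0,"tz":-1.5},
    {"tx":1.2,"ty":0,"twist":0,"tz":-2.3},
    {"tx":1.2,"ty":0,"twist":0,"tz":-4},
    {"tx":1.2,"ty":0,"twist":0,"tz":-7},
    {"tx":1.2,"ty":0,"twist":0,"tz":-11},
    {"tx":4,"ty":0,"twist":0,"tz":-15},
    {"tx":8,"ty":0,"twist":0,"tz":-17},
    {"tx":12,"ty":0,"twist":0,"tz":-17},
    {"tx":12,"ty":0,"twist":0,"tz":-17},
    {"tx":12,"ty":0,"twist":0,"tz":-17},
    {"tx":12,"ty":0,"twist":0,"tz":-17}
  ]
}}

```text
clock: 10.7
tcp_pos: [0.5057, -0.0643, 0.2003]
tool_rot: [-0.13, 0.992, -0.0, 0.0]
wrist_force: [0.0, 0.4, -0.6]
opening: 0.637
grip_force: 0.0
```

```bash
python3 - <<'E'
from h import *
s=env.grab_frame('scene'); w=env.grab_frame('top')
a=cv2.resize(s[160:290,200:310],(500,590),interpolation=cv2.INTER_CUBIC)
b=cv2.resize(w[155:265,270:345],(300,440),interpolation=cv2.INTER_CUBIC); b=cv2.copyMakeBorder(b,0,150,0,0,0)
save('done',np.hstack([a,b]))
E
```

```text
(no output)
```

View pics/done.png

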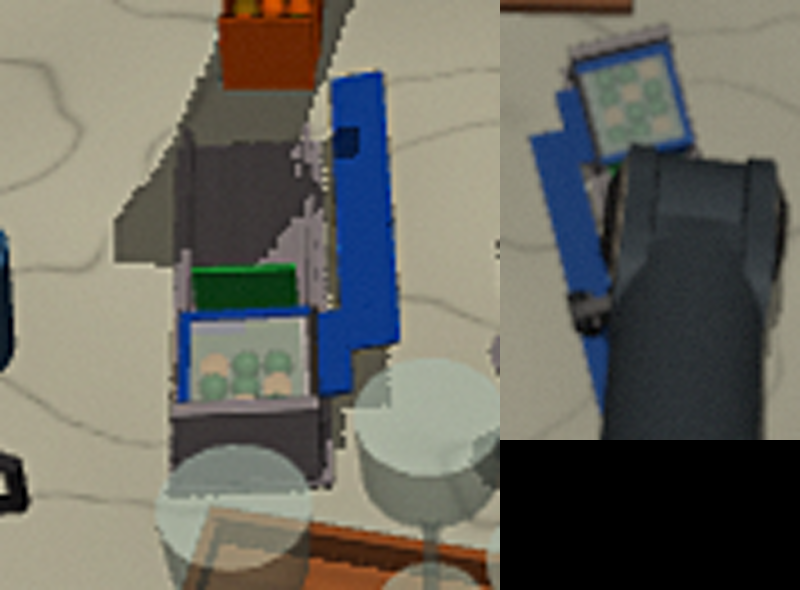

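The lid is level and shut over the tub, whose front panel stands outside it (crop y≈265–310), and the arm is clear.

```bash
python3 -c "
from cell import env
print(env.finish_job())"
```

```text
the job is handed in; nothing more can be done
None
```

The tub is home against the back stop, the last picture shows the lid shut with the tub's front panel still outside it, and the job is handed in at about 11 s; the hand-in did not report the verdict.

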